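Reset one air flow-control valve in a crowded valve bank

TASK

Put the needle valve with the green knob back to its basic setting: turn it clockwise until you feel it snug on its seat, without forcing it, then open it a quarter turn from there and let go. The knobs stand close together: do not touch the other valves, do not press the emergency stop, and leave the spool and the wrench where they are.

Things in the scene. Friction and masses are not known exactly. Their poses are not given: they have to be found in the camera images.
- grip_g (a point): needle valve with the GREEN fluted round knob: 30 mm in diameter, 28 mm tall, flat top, no pointer. The point lies on the upright knob axis 16 mm above the knob's underside and 12 mm below its top (knob spans 48 to 76 mm above the table), on the fixed valve body, so it does not show how far the knob is turned. Under the knob: thin stem, brass hexagon 22 mm across.
- valve_g: body of the green valve, origin on its axis at the panel's top. Clockwise from above closes. Knob drag 0.06 N m until the needle touches its soft seat, 20 to 100 degrees from the start (unseen, differs each time); then torque rises 1.6 N m per rad. Snug: 0.25 to 0.35 N m, some 9 degrees past first touch; over 0.5 N m harms it. Let go, it springs back those degrees. Wide open stop: 143 degrees.
- grip_a (a point): needle valve with black knob at the right-hand end of the row (the panel's -y end), same size and heights as the green one; the point on its axis, 16 mm above the underside of its knob (64 mm above the table). Must not be touched.
- grip_b (a point): needle valve with black knob, one of the three inner places, same size and heights as the green one; the point on its axis, 16 mm above the underside of its knob (64 mm above the table). Must not be touched.
- grip_c (a point): needle valve with black knob, one of the three inner places, same size and heights as the green one; the point on its axis, 16 mm above the underside of its knob (64 mm above the table). Must not be touched.
- grip_d (a point): needle valve with black knob at the left-hand end of the row (the panel's +y end, next to the emergency stop), same size and heights as the green one; the point on its axis, 16 mm above the underside of its knob (64 mm above the table). Must not be touched.
- valve_a: valve body carrying the knob of grip_a: origin on its axis at the panel's top
- valve_b: the same for grip_b
- valve_c: the same for grip_c
- valve_d: the same for grip_d
- panel: fixed control panel, 180 mm (its x) by 340 mm (its y), 30 mm high, steel top; origin: centre of its underside. Five valves in a straight row along its y, 42 mm apart: 12 mm gaps between knobs; green is one of the inner three. Across the row (along x) nothing within 40 mm of a knob's edge stands over 7 mm above the plate: room for fingers, which may swing about 45 degrees either way from there.
- estop_top (a point): centre of the top of the red emergency-stop mushroom (40 mm wide, top 70 mm above the table, at the +y end of the panel, 54 mm beyond the last valve). Leave alone.
- estop (a joint): travel of the emergency stop, m: 0 is out, 0.006 is pressed in.
- spool_mid (a point): loose wire spool standing upright beside the panel, 80 mm in diameter, 60 mm high; the point is its centre. Leave alone.
- wrench_grip (a point): loose steel wrench, 160 mm long, lying on the table; the point is on its handle. Leave alone.

How it is judged:
On the way, in this order (a step that is already met when the one before it is completed fails the run):
1. the green valve is closed snug: at least 5 degrees past the first touch of its seat (about 0.2 N m at the knob) (horizontal distance between knob_g_c1 and valve_g_c4 below 0.00504 m), for 0.2 s.
2. the green valve is opened a quarter turn: 60 to 110 degrees from the first touch of its seat (horizontal distance between knob_g_c1 and valve_g_c4 between 0.01469 and 0.01904 m), for 0.2 s.
At the end, for the whole second after the job is handed in: The green valve stands 60 to 110 degrees open from the first touch of its seat, having been closed snug before; the emergency stop is out, the spool and the wrench are within 10 mm of their starts, no other valve has been touched (all of step 2 and distance of each of spool_mid, wrench_grip from where it was at the start of the episode below 0.01 m and value of joint estop below 0.003 m).
It fails at once if the green valve's needle was forced: turned more than 17 degrees past the first touch of its seat (over about 0.5 N m at the knob) (horizontal distance between knob_g_c1 and valve_g_c4 below 0.00299 m).
It fails at once if another valve was touched (contact force between any of the fingers, the arm and valve_a above 1 N or contact force between any of the fingers, the arm and valve_b above 1 N or contact force between any of the fingers, the arm and valve_c above 1 N or contact force between any of the fingers, the arm and valve_d above 1 N).
It fails at once if the emergency stop was pressed (value of joint estop above 0.003 m).
It fails at once if the wire spool or the wrench was pushed more than 10 mm (distance of any of spool_mid, wrench_grip from where it was at the start of the episode above 0.01 m).
It also fails if it takes over 72 s, if anything falls off the work surface, if the arm or the gripper's body presses on something with over 40 N, if the wrist force passes 120 N, or if a joint passes its speed limit or range.

ROBOT

A 7-joint arm with a two-finger parallel gripper is mounted at the origin on the work surface. World frame = base frame: x ahead of the robot, y to its left, z up, the work surface at z = 0. Lengths are in m, angles in rad, forces in N, time in s.
With the tool pointing down it reaches from about 0.4 to 0.85 m from the base axis. Payload 10.4 kg.
Tool frame: the origin (TCP) lies midway between the tips of the shut fingers; the grasp point (between the pads) lies 19 mm behind it; z points along the fingers, y is the direction in which the jaws open and shut (so a half turn about z gives the same grasp; the last joint's range is limited). The gripper opens to 85 mm and grips with 20 to 120 N. Pads are 22 mm wide; open, the fingers measure 114 mm over their backs; the gripper's body (76 mm by 85 mm) begins 54 mm behind the grasp point. The pads swing forward as they close: fully open they stand 13 mm farther back than shut.
Start: joints at [-1.265, 0.332, -0.065, 1.46, 0.022, 1.35, -0.088], TCP at [0.202, 0.592, 0.231] pointing down, gripper open.
Joint ranges: [-2.6, 2.6], [-0.5, 2.12], [-1.47, 1.34], [0.16, 2.42], [-1.27, 4.41], [0.06, 2.06], [-2.6, 2.6]. Speed limits (rad/s): [2.22, 2.22, 2.79, 2.79, 3.14, 3.14, 3.14].

INTERFACE

Orientations are given as a unit quaternion [x, y, z, w].
In Python, from workcell import manip, camera, camera_info, workorder, nets gives the robot as it stands.
- The arm moves only by the tool apply_moves, never from a script. Its argument "commands" is a list of rows, each a list of 5 numbers: the shift along the tool's x, y, z in m, then the turn about the tool's z in degrees, then the gripper command: -1 is fully open, 1 is shut, values between are in proportion. A call has 1 to 5 rows; each row shifts and turns the pose as measured when the row begins, along the tool's axes as they then stand; what a row does not reach is not made up. A row lasts 1/12 s, in which the tool goes at most 41.7 mm and 7.16 degrees, less where a joint would pass 70% of its speed; a pose out of reach is approached as far as the arm can. A call is refused whole if a number of a shift passes 0.0417 or a number of a turn 7.16, either way. A call with a gripper value outside its range is refused whole. The fingers move at their own pace and stop on an object; "squeeze" is the grip in N (left out, the last holds). Time passes only in rows, so rows that do not move let the fingers close. It gives the time, the measured TCP pose, the force and the opening at its end, in the units of the state.
- manip.get_obs(): the state, without advancing time (a new reading comes with each control period).
- camera(name): name is "scene" or "side" or "wrist"; returns (picture, depth): 400x640x3 uint8, red, green, blue; 400x640 float32, m along the optical axis (not along the pixel's ray), 0 where there is no reading.
- camera_info(name): a dict with "camera_matrix" (3x3 intrinsics, pixels), "xyz" and "rotation" of the camera in the world; the wrist camera has in their place "T_tool_cam" (4x4, takes a point from camera to tool coordinates, whose origin is the TCP and whose axes are the flange's). Camera axes: x right, y down, z forward; pixel columns grow to the right and rows downward; lengths in m; the calibration is good to about 2 mm. A picture is of the moment at which its call begins: read the wrist's pose just before it. camera_info takes no time and is no camera call.
- workorder.hand_in(): hands the job in, once; it reports no verdict.
Trained networks look in the newest picture that a camera, given by its name, has taken for a name from the list of things; names that differ only in an ending like _2 or _b are one class to them, and where a whole thing is asked for, a point or a joint stands for the part that bears it (a point fixed in the world has none). Each returns a list of dicts, best first, with "conf" (0 to 1); they miss things now and then, are a little off and sometimes report something else, mostly with a low value. They report only what shows in the picture. A call takes as long as a camera call.
- nets.look_for(camera, thing): "rect" ([left, top, width, height] in pixels, round what is visible of it).
- nets.place_of(camera, thing): "xy" ([column, row] in pixels: a listed point, or the origin of a listed thing).
The state is a dict: "clock": time; "joint_pos": joint angles; "joint_velocities": joint speeds; "tau": joint torques, N m; "position": TCP position; "ee_rot": TCP orientation; "ft_force": force on the tool from outside, world axes, zero at the start; "torque": the same for the moment, N m; "grip_width": opening from 0.0 (shut) to 1.0 (fully open).
Only numpy, scipy, OpenCV 4.12 (cv2) and the standard library are available. Lean on these libraries where they do the work, as an engineer would, in place of code of your own. Each camera call takes 0.05 s, during which the arm holds its last target. There are 200 camera calls.

## Working session

There is one attempt and no reset: what is moved stays moved. The work goes in short steps, Python scripts to look and compute and a tool call to move; the robot and the scene stay as the last step left them, time stands still between calls to the robot, and variables do not carry over. Pictures are saved under pics/ and viewed, about 8 in all and at most 12, crops included, and the job is handed in when it is done.

Besides the shell and the picture viewer there is one more tool, called after ">>>" as a command line: name --pt "numbers of a row" for each row, then --argument value for the rest. apply_moves: Moves the arm, as the interface text tells. Its arguments: {"type":"object","properties":{"commands":{"type":"array","items":{"type":"array","items":{"type":"number"}}},"squeeze":{"type":"number"}},"required":["commands"]}

```bash
mkdir -p pics; cat > h.py <<'E'
import numpy as np,cv2
from workcell import manip,camera,camera_info,workorder,nets
from scipy.spatial.transform import Rotation as R
def ray(name,uv,z,obs=None):
    i=camera_info(name);K=np.array(i["camera_matrix"])
    if name=="wrist":
        T=np.eye(4);T[:3,:3]=R.from_quat(obs["ee_rot"]).as_matrix();T[:3,3]=obs["position"]
        T=T@np.array(i["T_tool_cam"]);Rm,p=T[:3,:3],T[:3,3]
    else: Rm,p=np.array(i["rotation"]),np.array(i["xyz"])
    if Rm.shape!=(3,3): Rm=R.from_quat(Rm).as_matrix()
    d=Rm@np.linalg.inv(K)@np.array([uv[0],uv[1],1.])
    return p+d*(z-p[2])/d[2]
E
python3 - <<'E'
from h import *
o=manip.get_obs();print(o)
for c in ["scene","side","wrist"]:
    im,d=camera(c);cv2.imwrite(f"pics/{c}0.png",im[...,::-1])
    i=camera_info(c);print(c,i)
    for t,z in [("grip_g",.064),("grip_a",.064),("grip_d",.064),("estop_top",.07),("spool_mid",.03),("wrench_grip",.005),("panel",0)]:
        for r in nets.place_of(c,t)[:5]: print(t,np.round(r["xy"],1),round(r["conf"],2),np.round(ray(c,r["xy"],z,o),4))
E
```

```text
{'clock': 0.0, 'joint_pos': array([-1.26462908,  0.33287296, -0.06468602,  1.46097002,  0.02161126,
        1.34985922, -0.08852218]), 'joint_velocities': array([ 4.98412438e-04,  1.80355358e-05,  1.96939506e-04, -1.10433668e-04,
        1.03129092e-03,  8.15256713e-04,  1.33715023e-03]), 'tau': array([ 1.92306114e-03, -6.25464821e+01,  5.03615895e-02, -3.91586781e+01,
        1.62444898e-02,  9.84575890e-03,  2.09952077e-06]), 'position': array([0.20169322, 0.59116581, 0.2305015 ]), 'ee_rot': array([ 1.63649840e-01,  9.86518236e-01, -7.02817232e-04, -7.57181491e-05]), 'ft_force': array([ 0.51798621,  0.39758372, -0.82886229]), 'torque': array([0.0018686 , 0.03859884, 0.02837526]), 'grip_width': 1.0014184914903472}
scene {'camera_matrix': array([[400.85979569,   0.        , 321.70160095],
       [  0.        , 400.85979569, 198.8989783 ],
       [  0.        ,   0.        ,   1.        ]]), 'xyz': array([ 1.2140417 , -0.02585692,  0.73639364]), 'rotation': array([ 0.65590492,  0.63649394, -0.28582275, -0.28804436])}
grip_g [380.2 210.7] 0.72 [0.5181 0.1284 0.064 ]
grip_g [344.9 219.5
[... 2009 characters left out ...]
 0.03  ]
spool_mid [281.7 207. ] 0.67 [0.5841 0.0225 0.03  ]
wrench_grip [434.8 175.9] 0.68 [ 0.369  -0.4192  0.005 ]
panel [275.4 231.6] 0.89 [0.5492 0.082  0.    ]
wrist {'camera_matrix': array([[335.84686041,   0.        , 316.41812241],
       [  0.        , 335.84686041, 197.83762358],
       [  0.        ,   0.        ,   1.        ]]), 'T_tool_cam': array([[-6.75509583e-04, -9.50270294e-01, -3.11425613e-01,
         8.01706027e-02],
       [ 9.99999738e-01, -5.60325117e-04, -4.59336313e-04,
        -5.77376717e-04],
       [ 2.61994059e-04, -3.11425842e-01,  9.50270423e-01,
        -1.41693676e-01],
       [ 0.00000000e+00,  0.00000000e+00,  0.00000000e+00,
         1.00000000e+00]])}
```

```bash
python3 - <<'E'
import cv2,numpy as np
a=cv2.imread("pics/scene0.png")[150:290,280:520];b=cv2.imread("pics/side0.png")[150:290,170:410]
cv2.imwrite("pics/c1.png",np.vstack([cv2.resize(x,None,fx=2.1,fy=2.1,interpolation=cv2.INTER_CUBIC) for x in(a,b)]))
E
```

```text
(no output)
```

View pics/c1.png

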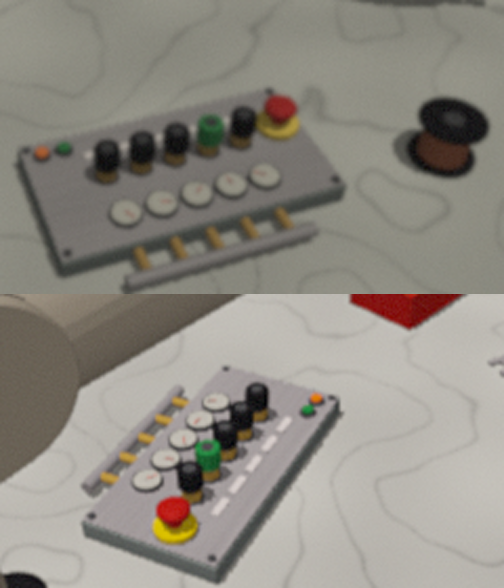

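>>> apply_moves --pt "-0.035 -0.026 0 0 -1" --pt "-0.035 -0.026 0 0 -1" --pt "-0.035 -0.026 0 0 -1" --pt "-0.035 -0.026 0 0 -1" --pt "-0.035 -0.026 0 0 -1"

```text
clock: 1.62
position: [0.3159, 0.4213, 0.2289]
ee_rot: [0.155, 0.988, 0.001, -0.002]
ft_force: [1.1, 0.6, 0.7]
grip_width: 1.002
```

>>> apply_moves --pt "-0.035 -0.026 0 0 -1" --pt "-0.035 -0.026 0 0 -1" --pt "-0.035 -0.026 0 0 -1" --pt "-0.035 -0.026 0 0 -1" --pt "-0.035 -0.026 0 0 -1"

```text
clock: 2.03
position: [0.4356, 0.2505, 0.2292]
ee_rot: [0.155, 0.988, 0.002, -0.002]
ft_force: [-0.1, 0.2, 0.6]
grip_width: 1.002
```

>>> apply_moves --pt "0 0 0 7 -1" --pt "0 0 0 7 -1" --pt "0 0 0 7 -1" --pt "0 0 0 7 -1" --pt "0 0 0 7 -1"

```text
clock: 2.45
position: [0.4427, 0.2384, 0.2305]
ee_rot: [0.453, 0.892, 0.002, -0.001]
ft_force: [1.0, -0.0, 0.3]
grip_width: 1.002
```

>>> apply_moves --pt "0 0 0 7 -1" --pt "0 0 0 7 -1" --pt "0 0 0 4 -1" --pt "0 0 0 0 -1" --pt "0 0 0 0 -1"

```text
clock: 2.87
position: [0.4429, 0.238, 0.2311]
ee_rot: [0.592, 0.806, 0.003, -0.001]
ft_force: [1.7, -0.9, 0.1]
grip_width: 0.999
```

>>> apply_moves --pt "-0.034 0.011 0 0 -1" --pt "-0.034 0.011 0 0 -1" --pt "-0.034 0.011 0 0 -1" --pt "-0.03 0.01 0 0 -1" --pt "0 0 0 0 -1"

```text
clock: 3.28
position: [0.5261, 0.1238, 0.2311]
ee_rot: [0.582, 0.813, 0.004, -0.001]
ft_force: [0.9, -0.1, 0.0]
grip_width: 0.994
```

```bash
cat >look.py <<'E'
from h import *
import sys
o=manip.get_obs();im,d=camera("wrist");cv2.imwrite(f"pics/{sys.argv[1]}.png",im[...,::-1])
print(o["clock"],o["position"],o["ee_rot"],o["joint_pos"][6],o["torque"])
for t,z in [("grip_g",.064),("estop_top",.07)]:
    for r in nets.place_of("wrist",t)[:5]: print(t,np.round(r["xy"],1),round(r["conf"],2),np.round(ray("wrist",r["xy"],z,o),4))
hsv=cv2.cvtColor(im,cv2.COLOR_RGB2HSV)
m=((hsv[...,0]>45)&(hsv[...,0]<90)&(hsv[...,1]>90)&(hsv[...,2]>40)).astype(np.uint8)
n,l,s,c=cv2.connectedComponentsWithStats(m)
for k in range(1,n):
    if s[k,4]>60:print("green",s[k],c[k],ray("wrist",c[k],.076,o))
E
python3 look.py w1
```

```text
3.2833 [0.52612116 0.12378051 0.2310831 ] [ 5.82470619e-01  8.12843468e-01  3.62465357e-03 -5.80035307e-04] 0.06408107171046694 [-0.05176857 -0.00277641 -0.05830452]
grip_g [309.2 253.1] 0.91 [0.545  0.0457 0.064 ]
grip_g [306.8 286.6] 0.79 [0.555  0.0075 0.064 ]
grip_g [310.  173.4] 0.77 [0.5194 0.1252 0.064 ]
grip_g [310.3 214.8] 0.69 [0.5329 0.0857 0.064 ]
grip_g [312.8 123.6] 0.6 [0.5073 0.1698 0.064 ]
estop_top [301.5  62.6] 0.69 [0.4822 0.215  0.07  ]
green [294 156  32  35 605] [309.47603306 172.78016529] [0.51804521 0.12845105 0.076     ]
green [254 295  12  10  86] [259.84883721 299.29069767] [ 0.51170679 -0.01467426  0.076     ]
```

View pics/w1.png

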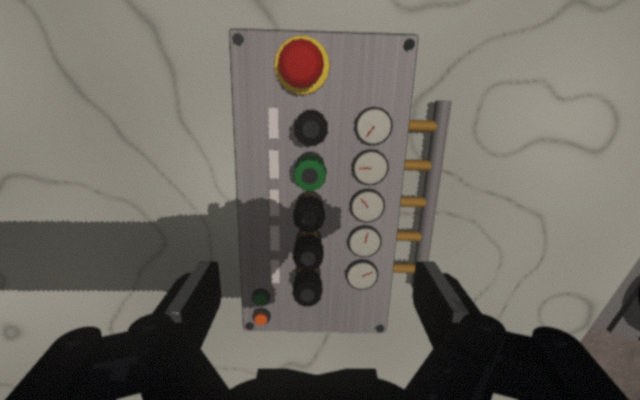

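>>> apply_moves --pt "0.004 -0.005 0.033 -1 -1" --pt "0 0 0.033 0 -1" --pt "0 0 0.033 0 -1" --pt "0 0 0 0 -1" --pt "0 0 0 0 -1"

```text
clock: 3.85
position: [0.5154, 0.1414, 0.1313]
ee_rot: [0.566, 0.824, 0.007, -0.002]
ft_force: [0.9, 0.7, 1.2]
grip_width: 0.999
```

```bash
python3 look.py w2
```

```text
3.85 [0.51536987 0.14141313 0.13126659] [ 0.56606909  0.8243256   0.00697075 -0.00211899] 0.09789080899579966 [-0.00473034 -0.04341741  0.00325316]
grip_g [314.7 238. ] 0.82 [0.5203 0.1253 0.064 ]
grip_g [319.9 174.8] 0.62 [0.5076 0.1677 0.064 ]
grip_g [310.  288.6] 0.6 [0.5313 0.0872 0.064 ]
grip_g [299.7 378.7] 0.58 [0.5524 0.0081 0.064 ]
grip_g [304.3 338.8] 0.55 [0.5426 0.045  0.064 ]
estop_top [308.2  84.7] 0.82 [0.4815 0.2162 0.07  ]
green [ 291  210   45   53 1427] [313.22144359 234.86334968] [0.51665478 0.1320226  0.076     ]
green [232 376  16  11 108] [238.58333333 380.43518519] [0.50660041 0.00237102 0.076     ]
```

View pics/w2.png

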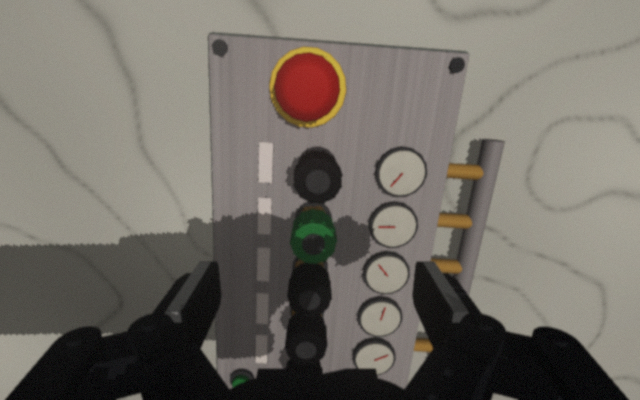

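>>> apply_moves --pt "-0.016 0 0 0 -1" --pt "0 0 0 -7 -1" --pt "0 0 0 -7 -1" --pt "0 0 0 -7 -1" --pt "0 0 0 -7 -1"

```text
clock: 4.42
position: [0.5273, 0.1279, 0.1427]
ee_rot: [0.346, 0.938, 0.013, 0.006]
ft_force: [0.7, 0.6, -0.4]
grip_width: 0.998
```

>>> apply_moves --pt "0 0 0 -5 -1" --pt "0 0 0 0 -1" --pt "0 0 0 0 -1" --pt "0 0 0 0 -1"

```text
clock: 4.75
position: [0.5308, 0.1287, 0.1499]
ee_rot: [0.301, 0.953, 0.016, 0.01]
ft_force: [0.6, 0.8, 0.1]
grip_width: 0.998
```

```bash
python3 look.py w3; python3 -c "
from h import *
o=manip.get_obs();print(o['position'],o['ee_rot'])"
```

```text
4.75 [0.53083958 0.12871594 0.14987377] [0.30148847 0.9532789  0.01611126 0.01022094] 0.7085164953928139 [-0.05019185  0.01590011  0.04130052]
grip_g [301.9 192. ] 0.98 [0.5189 0.1275 0.064 ]
grip_g [234.1 274.1] 0.81 [0.542  0.0468 0.064 ]
grip_g [206.5 312.2] 0.72 [0.5558 0.0072 0.064 ]
grip_g [267.2 234.9] 0.64 [0.5308 0.0873 0.064 ]
estop_top [379.6  68.4] 0.55 [0.4805 0.2146 0.07  ]
green [ 278  169   45   48 1098] [300.08469945 193.20765027] [0.51580974 0.1282908  0.076     ]
green [129 280  18  16 220] [137.37272727 287.68181818] [ 0.50506668 -0.00983117  0.076     ]
[0.53040351 0.12869061 0.14908105] [0.30092591 0.95346817 0.0157119  0.00975651]
```

>>> apply_moves --pt "0 0 0 0 -1" --pt "0 0 0 0 -1" --pt "0 0 0 0 -1"

```text
clock: 5.15
position: [0.5301, 0.1288, 0.1489]
ee_rot: [0.302, 0.953, 0.015, 0.009]
ft_force: [0.1, 0.5, -0.9]
grip_width: 1.004
```

```bash
cat >st.py <<'E'
from h import *
import sys
o=manip.get_obs();M=R.from_quat(o["ee_rot"]).as_matrix();p=np.array(o["position"])
z=float(sys.argv[1]) if len(sys.argv)>1 else .046
# put grasp point (19 mm behind the TCP) on the knob axis
t=np.array([.5195,.1262,z+.019])
g=p-.019*M[:,2]
print("t",o["clock"],"pos",p.round(4),"toolz",M[:,2].round(4),"yawY-16",np.degrees(np.arctan2(M[1,1],M[0,1]))-16,"d_tool",(M.T@(t-g)).round(4))
print("F",o["ft_force"].round(2),"T",o["torque"].round(3),"q7",o["joint_pos"][6],"tau",o["tau"].round(3),"grip",o["grip_width"])
E
python3 st.py
```

```text
t 5.15 pos [0.5301 0.1288 0.1489] toolz [ 0.0274  0.0238 -0.9993] yawY-16 38.84971196437348 d_tool [ 0.008  -0.0112  0.1025]
F [ 0.12  0.55 -0.86] T [-0.041  0.045 -0.011] q7 0.7070176727472626 tau [ 8.0000e-03 -4.7822e+01  2.8050e+00 -3.6527e+01 -6.2000e-02 -1.7200e-01
 -2.0000e-03] grip 1.003880807929927
```

>>> apply_moves --pt "0.008 -0.011 0.01 0 -1" --pt "0 0 0.015 0 -1" --pt "0 0 0.015 0 -1" --pt "0 0 0 0 -1" --pt "0 0 0 0 -1"

```text
clock: 5.57
position: [0.5183, 0.1254, 0.1077]
ee_rot: [0.303, 0.953, 0.016, 0.01]
ft_force: [0.1, 0.1, 0.3]
grip_width: 1.0
```

```bash
python3 look.py w4; python3 st.py
```

```text
5.5667 [0.51830655 0.12536821 0.10773175] [0.302735   0.95289347 0.01573517 0.00989715] 0.7138893265934798 [-0.00279796 -0.03306245  0.02617816]
grip_g [275.8 275.7] 0.9 [0.5305 0.0866 0.064 ]
grip_g [239.3 321.6] 0.85 [0.5437 0.0464 0.064 ]
grip_g [361.9 172.4] 0.77 [0.5061 0.1667 0.064 ]
estop_top [417.8  80.9] 0.76 [0.4807 0.2158 0.07  ]
green [ 291  197   52   60 1702] [316.10340776 226.24970623] [0.51340278 0.12911346 0.076     ]
green [117 320  16  14 147] [123.95238095 326.11564626] [ 0.49825505 -0.00345504  0.076     ]
t 5.7167 pos [0.5187 0.1255 0.1084] toolz [ 0.0295  0.0245 -0.9993] yawY-16 38.77272982966625 d_tool [ 0.0002 -0.0006  0.0624]
F [-0.35  0.99  0.7 ] T [ 0.003  0.008 -0.056] q7 0.7140805872006126 tau [-1.6000e-02 -4.6861e+01  2.9080e+00 -3.4338e+01 -6.3000e-02 -1.5900e-01
 -6.0000e-03] grip 0.995677693176036
```

View pics/w4.png

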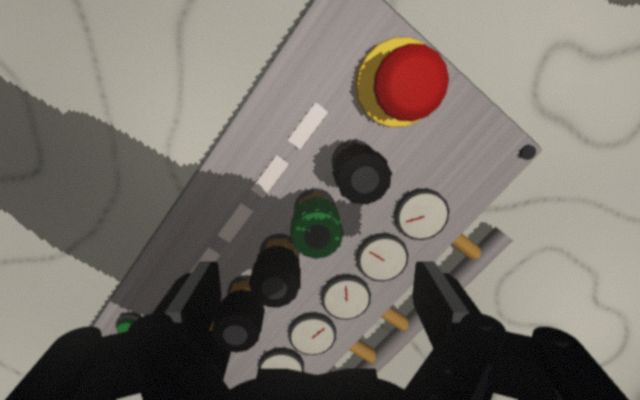

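```bash
cat >dep.py <<'E'
from h import *
o=manip.get_obs();im,d=camera("wrist");i=camera_info("wrist");K=i["camera_matrix"]
T=np.eye(4);T[:3,:3]=R.from_quat(o["ee_rot"]).as_matrix();T[:3,3]=o["position"];T=T@i["T_tool_cam"]
v,u=np.mgrid[:400,:640];P=np.stack([(u-K[0,2])/K[0,0]*d,(v-K[1,2])/K[1,1]*d,d],-1)@T[:3,:3].T+T[:3,3]
for c in [(.506,.1667),(.5185,.1265),(.5305,.0866),(.5437,.0464)]:
    m=(d>0)&(np.hypot(P[...,0]-c[0],P[...,1]-c[1])<.024)&(P[...,2]>.06)&(P[...,2]<.085)
    q=P[m];zt=np.percentile(q[:,2],80);q=q[q[:,2]>zt-.003]
    (x,y),r=cv2.minEnclosingCircle(q[:,:2].astype(np.float32))
    print(c,m.sum(),"ztop",zt.round(4),"mean",q[:,:2].mean(0).round(4),"circ",round(x,4),round(y,4),round(r,4))
E
python3 dep.py
```

```text
(0.506, 0.1667) 2529 ztop 0.0756 mean [0.5055 0.1661] circ 0.5061 0.1659 0.0154
(0.5185, 0.1265) 2319 ztop 0.0755 mean [0.5177 0.1264] circ 0.5185 0.1257 0.0154
(0.5305, 0.0866) 2184 ztop 0.0754 mean [0.53   0.0866] circ 0.5306 0.0862 0.0156
(0.5437, 0.0464) 2078 ztop 0.0754 mean [0.5424 0.0469] circ 0.543 0.046 0.0157
```

>>> apply_moves --pt "0.001 -0.0015 0.015 0 -1" --pt "0 0 0.015 0 -1" --pt "0 0 0.015 0 -1" --pt "0 0 0.015 0 -1" --pt "0 0 0 0 -1"

```text
clock: 6.18
position: [0.5227, 0.1278, 0.0513]
ee_rot: [0.303, 0.953, 0.019, 0.014]
ft_force: [-0.8, 0.3, 0.2]
grip_width: 1.003
```

```bash
sed -i 's/\.5195,.1262/.5183,.126/;s/-16/-17/g' st.py; python3 st.py
```

```text
t 6.1833 pos [0.5227 0.1278 0.0513] toolz [ 0.0382  0.0284 -0.9989] yawY-17 37.784691425052294 d_tool [ 0.0024 -0.0034  0.0051]
F [-0.77  0.3   0.19] T [-0.028  0.086 -0.035] q7 0.742302888096575 tau [  0.352 -50.651   4.182 -33.465  -0.243  -1.142   0.168] grip 1.0025442941216842
```

>>> apply_moves --pt "0.002 -0.0035 0.004 0 -1" --pt "0 0 0 0 -0.5" --pt "0 0 0 0 0" --pt "0 0 0 0 0" --squeeze 40

```text
clock: 6.52
position: [0.5203, 0.1264, 0.0497]
ee_rot: [0.303, 0.953, 0.02, 0.015]
ft_force: [0.1, -0.5, 0.2]
grip_width: 0.601
```

```bash
python3 st.py
```

```text
t 6.5167 pos [0.5203 0.1264 0.0497] toolz [ 0.0408  0.0293 -0.9987] yawY-17 37.77337891715278 d_tool [ 0.0012 -0.0007  0.0037]
F [ 0.15 -0.52  0.18] T [ 0.024  0.041 -0.013] q7 0.743269172788022 tau [-0.0000e+00 -4.9774e+01  3.7820e+00 -3.1925e+01 -7.5000e-02 -2.8400e-01
  5.0000e-03] grip 0.601324017780592
```

>>> apply_moves --pt "0.001 -0.0005 0.003 0 0.3" --pt "0 0 0 0 1" --pt "0 0 0 0 1" --pt "0 0 0 0 1" --pt "0 0 0 0 1" --squeeze 40

```text
clock: 6.93
position: [0.5198, 0.1268, 0.0478]
ee_rot: [0.303, 0.953, 0.021, 0.016]
ft_force: [1.4, -0.3, -1.7]
grip_width: 0.342
```

```bash
python3 st.py;python3 look.py w5
```

```text
t 6.9333 pos [0.5198 0.1268 0.0478] toolz [ 0.0424  0.0299 -0.9987] yawY-17 37.78689421204046 d_tool [ 0.0005 -0.0006  0.0017]
F [ 1.37 -0.25 -1.69] T [-0.163  0.072 -0.01 ] q7 0.743107826088099 tau [ 4.1000e-02 -5.1066e+01  3.8800e+00 -3.2418e+01 -1.8300e-01 -2.8700e-01
 -4.0000e-03] grip 0.3415513487253006
6.9333 [0.51976861 0.12677147 0.0477873 ] [0.30257986 0.9527712  0.02065184 0.01568318] 0.743107826088099 [-0.16318773  0.07249086 -0.010361  ]
grip_g [380.1 209.4] 0.92 [0.5058 0.166  0.064 ]
grip_g [259.2 346.3] 0.57 [0.5299 0.0857 0.064 ]
estop_top [466.3  81.1] 0.85 [0.4807 0.2144 0.07  ]
green [ 281  238   73   90 4236] [316.24126534 280.17374882] [0.51040125 0.13072559 0.076     ]
```

View pics/w5.png

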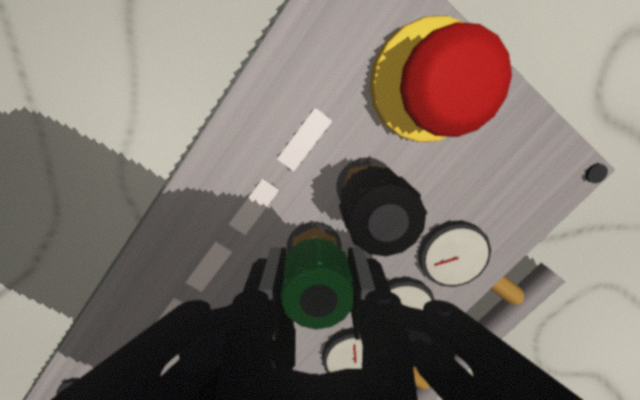

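>>> apply_moves --pt "0 0 0 4 1" --pt "0 0 0 4 1" --pt "0 0 0 4 1" --pt "0 0 0 4 1"

```text
clock: 7.42
position: [0.5198, 0.1268, 0.0478]
ee_rot: [0.436, 0.9, 0.023, 0.012]
ft_force: [0.8, 0.9, -1.5]
grip_width: 0.338
```

```bash
python3 st.py
```

```text
t 7.4167 pos [0.5198 0.1268 0.0478] toolz [ 0.0422  0.0299 -0.9987] yawY-17 21.28668864524323 d_tool [ 0.0003 -0.0008  0.0017]
F [ 0.84  0.91 -1.48] T [-0.254  0.055  0.013] q7 0.47077616689483215 tau [  1.176 -50.662   3.873 -32.397  -0.151  -0.282   1.689] grip 0.3376596151445189
```

>>> apply_moves --pt "0 0 0 3 1" --pt "0 0 0 3 1" --pt "0 0 0 0 1"

```text
clock: 7.67
position: [0.5198, 0.1268, 0.0478]
ee_rot: [0.486, 0.873, 0.023, 0.011]
ft_force: [0.6, 0.7, -1.1]
grip_width: 0.337
```

```bash
python3 st.py
```

```text
t 7.6667 pos [0.5198 0.1268 0.0478] toolz [ 0.0422  0.0295 -0.9987] yawY-17 14.772555560090556 d_tool [ 0.0002 -0.0008  0.0017]
F [ 0.61  0.72 -1.12] T [-0.253  0.11   0.061] q7 0.36304156346773836 tau [ -0.145 -50.217   4.721 -32.343  -0.375  -0.333  -1.166] grip 0.3374006676556192
```

>>> apply_moves --pt "0 0 0 3 1" --pt "0 0 0 3 1" --pt "0 0 0 0 1"

```text
clock: 7.92
position: [0.5198, 0.1268, 0.0478]
ee_rot: [0.531, 0.847, 0.024, 0.01]
ft_force: [0.7, -0.4, -1.7]
grip_width: 0.338
```

```bash
python3 st.py
```

```text
t 7.9167 pos [0.5198 0.1268 0.0478] toolz [ 0.0421  0.0292 -0.9987] yawY-17 8.851753245023204 d_tool [ 0.0001 -0.0009  0.0017]
F [ 0.75 -0.4  -1.68] T [-0.259  0.094  0.09 ] q7 0.265223275486175 tau [ -0.138 -50.024   4.95  -32.326  -0.354  -0.32   -1.148] grip 0.33764897026791024
```

>>> apply_moves --pt "0 0 0 2.5 1" --pt "0 0 0 2.5 1" --pt "0 0 0 0 1"

```text
clock: 8.17
position: [0.5199, 0.1268, 0.0478]
ee_rot: [0.565, 0.825, 0.024, 0.009]
ft_force: [1.7, 0.5, -1.4]
grip_width: 0.342
```

```bash
python3 st.py
```

```text
t 8.1667 pos [0.5199 0.1268 0.0478] toolz [ 0.0421  0.0289 -0.9987] yawY-17 4.196510918280502 d_tool [ 0.0001 -0.0009  0.0017]
F [ 1.72  0.5  -1.43] T [-0.253  0.131  0.052] q7 0.18833566432596516 tau [ -0.126 -49.865   5.113 -32.309  -0.34   -0.307  -1.013] grip 0.34221000877552676
```

>>> apply_moves --pt "0 0 0 3 1" --pt "0 0 0 3 1" --pt "0 0 0 0 1"

```text
clock: 8.42
position: [0.5199, 0.1268, 0.0478]
ee_rot: [0.604, 0.796, 0.024, 0.008]
ft_force: [0.2, -0.2, -3.0]
grip_width: 0.337
```

```bash
python3 st.py
```

```text
t 8.4167 pos [0.5199 0.1268 0.0478] toolz [ 0.0422  0.0289 -0.9987] yawY-17 -1.3940506577872096 d_tool [-0.     -0.001   0.0017]
F [ 0.16 -0.23 -3.02] T [-0.223  0.109  0.109] q7 0.09633299048769582 tau [ -0.145 -49.645   5.333 -32.283  -0.348  -0.299  -1.189] grip 0.3371509383854672
```

>>> apply_moves --pt "0 0 0 2 1" --pt "0 0 0 2 1" --pt "0 0 0 0 1"

```text
clock: 8.67
position: [0.52, 0.1268, 0.0478]
ee_rot: [0.628, 0.778, 0.024, 0.007]
ft_force: [0.3, -0.0, -2.5]
grip_width: 0.335
```

```bash
python3 st.py
```

```text
t 8.6667 pos [0.52   0.1268 0.0478] toolz [ 0.0423  0.0287 -0.9987] yawY-17 -4.799495085563276 d_tool [-0.0001 -0.001   0.0017]
F [ 0.26 -0.03 -2.45] T [-0.322  0.135  0.05 ] q7 0.04026153996539703 tau [ -0.121 -49.538   5.425 -32.271  -0.333  -0.28   -0.879] grip 0.3349824570719771
```

>>> apply_moves --pt "0 0 0 3 1" --pt "0 0 0 3 1" --pt "0 0 0 0 1"

```text
clock: 8.92
position: [0.52, 0.1268, 0.0478]
ee_rot: [0.664, 0.747, 0.025, 0.006]
ft_force: [0.9, 0.7, -1.9]
grip_width: 0.339
```

```bash
python3 st.py
```

```text
t 8.9167 pos [0.52   0.1268 0.0478] toolz [ 0.0424  0.0287 -0.9987] yawY-17 -10.278505774831352 d_tool [-0.0002 -0.001   0.0017]
F [ 0.86  0.73 -1.9 ] T [-0.243  0.047  0.047] q7 -0.049711090654802045 tau [ -0.138 -49.298   5.661 -32.242  -0.353  -0.275  -1.198] grip 0.33922690025526325
```

>>> apply_moves --pt "0 0 0 3 1" --pt "0 0 0 3 1" --pt "0 0 0 0 1"

```text
clock: 9.17
position: [0.5201, 0.1267, 0.0478]
ee_rot: [0.699, 0.715, 0.025, 0.005]
ft_force: [1.1, -0.1, -0.5]
grip_width: 0.338
```

```bash
python3 st.py
```

```text
t 9.1667 pos [0.5201 0.1267 0.0478] toolz [ 0.0425  0.0285 -0.9987] yawY-17 -15.694359806729903 d_tool [-0.0002 -0.001   0.0017]
F [ 1.09 -0.11 -0.53] T [-0.275  0.04  -0.019] q7 -0.1385554757521185 tau [ -0.154 -49.073   5.862 -32.214  -0.366  -0.26   -1.219] grip 0.3378371018183438
```

>>> apply_moves --pt "0 0 0 3 1" --pt "0 0 0 3 1" --pt "0 0 0 0 1"

```text
clock: 9.42
position: [0.5201, 0.1267, 0.0478]
ee_rot: [0.731, 0.682, 0.025, 0.004]
ft_force: [1.3, 1.0, -1.6]
grip_width: 0.342
```

```bash
python3 st.py
```

```text
t 9.4167 pos [0.5201 0.1267 0.0478] toolz [ 0.0427  0.0284 -0.9987] yawY-17 -21.03776303775602 d_tool [-0.0003 -0.0011  0.0017]
F [ 1.34  0.99 -1.58] T [-0.272  0.049  0.073] q7 -0.2261976007494485 tau [ -0.152 -48.848   6.067 -32.184  -0.379  -0.244  -1.229] grip 0.342358703260978
```

>>> apply_moves --pt "0 0 0 3 1" --pt "0 0 0 3 1" --pt "0 0 0 0 1"

```text
clock: 9.67
position: [0.5202, 0.1267, 0.0478]
ee_rot: [0.762, 0.647, 0.025, 0.003]
ft_force: [0.2, 0.6, -1.9]
grip_width: 0.342
```

```bash
python3 st.py
```

```text
t 9.6667 pos [0.5202 0.1267 0.0478] toolz [ 0.0429  0.0282 -0.9987] yawY-17 -26.33033492398964 d_tool [-0.0004 -0.0011  0.0017]
F [ 0.24  0.59 -1.93] T [-0.333 -0.003  0.083] q7 -0.3129589741478622 tau [ -0.103 -48.622   6.31  -32.139  -0.446  -0.231  -1.294] grip 0.3415638947768572
```

>>> apply_moves --pt "0 0 0 3 1" --pt "0 0 0 3 1" --pt "0 0 0 0 1"

```text
clock: 9.92
position: [0.5202, 0.1266, 0.0478]
ee_rot: [0.791, 0.612, 0.025, 0.002]
ft_force: [0.4, 0.2, -2.1]
grip_width: 0.339
```

```bash
python3 st.py
```

```text
t 9.9167 pos [0.5202 0.1266 0.0478] toolz [ 0.0429  0.0277 -0.9987] yawY-17 -31.550255647160533 d_tool [-0.0004 -0.001   0.0017]
F [ 0.36  0.21 -2.09] T [-0.391  0.051  0.283] q7 -0.3987126052366257 tau [ 1.5000e-02 -4.8404e+01  6.6060e+00 -3.2068e+01 -5.9900e-01 -2.2200e-01
 -1.4460e+00] grip 0.33939790670081277
```

>>> apply_moves --pt "0 0 0 0 1"

```text
clock: 10.0
position: [0.5202, 0.1266, 0.0478]
ee_rot: [0.789, 0.614, 0.025, 0.002]
ft_force: [0.2, 0.5, -2.1]
grip_width: 0.34
```

```bash
python3 - <<'E'
from h import *
for k in range(5):
    o=manip.get_obs();print(o["clock"],o["torque"].round(3),o["ee_rot"].round(4));camera("wrist")
E
python3 st.py
```

```text
10.0 [-0.493  0.047  0.24 ] [0.7889 0.614  0.0254 0.0023]
10.05 [-0.364  0.002  0.285] [0.789  0.6139 0.0254 0.0023]
10.1 [-0.426 -0.029  0.251] [0.7893 0.6134 0.0255 0.0023]
10.15 [-0.437  0.029  0.229] [0.7897 0.613  0.0255 0.0022]
10.2 [-0.405 -0.007  0.224] [0.7899 0.6127 0.0255 0.0022]
t 10.25 pos [0.5202 0.1266 0.0478] toolz [ 0.043   0.0277 -0.9987] yawY-17 -31.462384535373424 d_tool [-0.0004 -0.0011  0.0017]
F [ 0.38  0.51 -1.48] T [-0.46  -0.022  0.204] q7 -0.39733136127390667 tau [  0.228 -48.539   6.348 -32.104  -0.505  -0.197  -0.197] grip 0.3392156292142389
```

>>> apply_moves --pt "0 0 0 2.5 1" --pt "0 0 0 0.5 1"

```text
clock: 10.42
position: [0.5202, 0.1266, 0.0478]
ee_rot: [0.806, 0.592, 0.026, 0.002]
ft_force: [0.4, 0.1, -0.9]
grip_width: 0.339
```

```bash
python3 - <<'E'
from h import *
for k in range(6):
    o=manip.get_obs();print(o["clock"],o["torque"].round(3));camera("wrist")
E
python3 st.py
```

```text
10.4167 [-0.479 -0.019  0.386]
10.4667 [-0.421 -0.012  0.304]
10.5167 [-0.467  0.023  0.343]
10.5667 [-0.445  0.009  0.337]
10.6167 [-0.444 -0.017  0.3  ]
10.6667 [-0.513 -0.055  0.316]
t 10.7167 pos [0.5202 0.1265 0.0478] toolz [ 0.043   0.0277 -0.9987] yawY-17 -34.307303750776924 d_tool [-0.0004 -0.0011  0.0017]
F [ 0.84 -0.1  -1.83] T [-0.396 -0.033  0.368] q7 -0.44367159599489336 tau [  0.193 -48.479   6.452 -32.08   -0.625  -0.159  -0.309] grip 0.3393572924371679
```

>>> apply_moves --pt "0 0 0 -5 1" --pt "0 0 0 -5 1" --pt "0 0 0 -5 1" --pt "0 0 0 -5 1" --pt "0 0 0 -5 1"

```text
clock: 11.13
position: [0.52, 0.1268, 0.0478]
ee_rot: [0.651, 0.758, 0.025, 0.007]
ft_force: [0.8, -0.9, -2.3]
grip_width: 0.335
```

>>> apply_moves --pt "0 0 0 -5 1" --pt "0 0 0 -5 1" --pt "0 0 0 -5 1" --pt "0 0 0 -5 1" --pt "0 0 0 -5 1"

```text
clock: 11.55
position: [0.5198, 0.1268, 0.0478]
ee_rot: [0.463, 0.886, 0.023, 0.012]
ft_force: [1.1, 0.6, -2.6]
grip_width: 0.341
```

```bash
python3 st.py
```

```text
t 11.55 pos [0.5198 0.1268 0.0478] toolz [ 0.0418  0.03   -0.9987] yawY-17 17.880298716001263 d_tool [ 0.0002 -0.0008  0.0017]
F [ 1.13  0.65 -2.64] T [-0.212  0.092 -0.066] q7 0.4145538499808685 tau [ -1.34  -50.488   5.189 -32.347  -0.29   -0.222  -2.12 ] grip 0.34086119512608837
```

>>> apply_moves --pt "0 0 0 -5 1" --pt "0 0 0 -5 1" --pt "0 0 0 -4 1" --pt "0 0 0 0 1" --pt "0 0 0 0 1"

```text
clock: 11.97
position: [0.5197, 0.1267, 0.0478]
ee_rot: [0.345, 0.938, 0.022, 0.014]
ft_force: [0.4, 0.8, -3.1]
grip_width: 0.338
```

```bash
python3 st.py
```

```text
t 11.9667 pos [0.5197 0.1267 0.0478] toolz [ 0.0414  0.0316 -0.9986] yawY-17 32.68785972802008 d_tool [ 0.0004 -0.0006  0.0017]
F [ 0.41  0.79 -3.13] T [-0.129  0.046 -0.047] q7 0.661319159869927 tau [ 2.9500e-01 -5.1126e+01  4.0500e+00 -3.2387e+01 -4.6000e-02 -1.7600e-01
  5.1100e-01] grip 0.33821071998870433
```

>>> apply_moves --pt "0 0 0 0 0" --pt "0 0 0 0 -0.3" --pt "0 0 0 0 -0.3" --pt "0 0 0 0 -0.3"

```text
clock: 12.3
position: [0.5201, 0.127, 0.0484]
ee_rot: [0.348, 0.937, 0.023, 0.014]
ft_force: [-0.0, -0.1, 0.1]
grip_width: 0.651
```

```bash
python3 st.py
```

```text
t 12.3 pos [0.5201 0.127  0.0484] toolz [ 0.0422  0.0324 -0.9986] yawY-17 32.29919759989005 d_tool [ 0.0006 -0.0011  0.0023]
F [-0.04 -0.07  0.11] T [-0.016  0.024  0.054] q7 0.6553756204146118 tau [ 4.0000e-02 -4.9830e+01  3.9550e+00 -3.1876e+01 -8.4000e-02 -2.5300e-01
  1.0000e-03] grip 0.6512565993930615
```

>>> apply_moves --pt "0 0 0 4 -0.3" --pt "0 0 0 4 -0.3" --pt "0 0 0 4 -0.3" --pt "0 0 0 4 -0.3" --pt "0 0 0 4 -0.3"

```text
clock: 12.72
position: [0.5207, 0.1272, 0.0491]
ee_rot: [0.512, 0.859, 0.025, 0.01]
ft_force: [-0.4, 0.3, 0.6]
grip_width: 0.648
```

```bash
python3 st.py
```

```text
t 12.7167 pos [0.5207 0.1272 0.0491] toolz [ 0.0435  0.0333 -0.9985] yawY-17 11.361810110550092 d_tool [ 0.0002 -0.0018  0.003 ]
F [-0.43  0.25  0.62] T [-0.006  0.035 -0.043] q7 0.31004184147496866 tau [ 1.0500e+00 -4.9242e+01  3.9840e+00 -3.1906e+01  3.6000e-02 -2.6400e-01
  1.7680e+00] grip 0.6481179263581641
```

>>> apply_moves --pt "0 -0.0015 0.002 4 -0.3" --pt "0 0 0 4 -0.3" --pt "0 0 0 4 -0.3" --pt "0 0 0 0 -0.3" --pt "0 0 0 0 -0.3"

```text
clock: 13.13
position: [0.5199, 0.127, 0.0476]
ee_rot: [0.605, 0.796, 0.027, 0.008]
ft_force: [0.1, -0.3, 0.2]
grip_width: 0.652
```

```bash
python3 st.py
```

```text
t 13.1333 pos [0.5199 0.127  0.0476] toolz [ 0.0447  0.0338 -0.9984] yawY-17 -1.5112687641458677 d_tool [-0.0002 -0.0009  0.0016]
F [ 0.07 -0.33  0.16] T [-0.009  0.046  0.016] q7 0.09904190819673386 tau [ -0.078 -48.488   5.119 -31.674  -0.121  -0.26   -0.429] grip 0.6518945900111909
```

Grip, then open about 30° more.

>>> apply_moves --pt "0 -0.0005 0 0 0.3" --pt "0 0 0 0 1" --pt "0 0 0 0 1" --pt "0 0 0 0 1" --pt "0 0 0 0 1" --squeeze 40

```text
clock: 13.55
position: [0.5198, 0.1272, 0.0482]
ee_rot: [0.602, 0.798, 0.027, 0.008]
ft_force: [0.8, 0.6, -0.7]
grip_width: 0.339
```

```bash
python3 st.py
```

```text
t 13.55 pos [0.5198 0.1272 0.0482] toolz [ 0.0456  0.0344 -0.9984] yawY-17 -1.149901403830059 d_tool [-0.0004 -0.0009  0.0021]
F [ 0.84  0.56 -0.7 ] T [-0.023  0.141 -0.023] q7 0.10443277856235429 tau [ 6.8000e-02 -4.8704e+01  5.0330e+00 -3.1517e+01 -5.2000e-02 -2.1700e-01
  1.4000e-02] grip 0.3391652013829088
```

>>> apply_moves --pt "0 0 0 -4 1" --pt "0 0 0 -4 1" --pt "0 0 0 -4 1" --pt "0 0 0 -4 1" --pt "0 0 0 -4 1"

```text
clock: 13.97
position: [0.5196, 0.1271, 0.0482]
ee_rot: [0.449, 0.893, 0.025, 0.012]
ft_force: [-0.3, 0.3, 2.2]
grip_width: 0.343
```

```bash
python3 st.py
```

```text
t 13.9667 pos [0.5196 0.1271 0.0482] toolz [ 0.0448  0.0343 -0.9984] yawY-17 19.656227266101205 d_tool [-0.0001 -0.0007  0.0021]
F [-0.27  0.27  2.21] T [-0.057  0.292 -0.014] q7 0.44715756694736986 tau [ -1.053 -48.875   4.844 -31.385  -0.137  -0.427  -1.687] grip 0.3432030345025472
```

>>> apply_moves --pt "0 0 0 -4 1" --pt "0 0 0 -4 1" --pt "0 0 0 0 1" --pt "0 0 0 0 1" --pt "0 0 0 0 1"

```text
clock: 14.38
position: [0.5195, 0.127, 0.0482]
ee_rot: [0.382, 0.924, 0.024, 0.014]
ft_force: [0.7, 0.1, 1.0]
grip_width: 0.34
```

```bash
python3 st.py
```

```text
t 14.3833 pos [0.5195 0.127  0.0482] toolz [ 0.0443  0.0347 -0.9984] yawY-17 28.09571573767147 d_tool [ 0.     -0.0006  0.0021]
F [0.68 0.09 0.96] T [-0.053  0.246 -0.063] q7 0.5871142631129593 tau [ 2.8300e-01 -4.9284e+01  4.0430e+00 -3.1376e+01  1.8000e-02 -3.7900e-01
  2.5900e-01] grip 0.33957861009658646
```

>>> apply_moves --pt "0 0 0 0 0" --pt "0 0 0 0 -0.5" --pt "0 0 0 0 -1" --pt "0 0 0 0 -1" --pt "0 0 0 0 -1"

```text
clock: 14.8
position: [0.5192, 0.1268, 0.0477]
ee_rot: [0.384, 0.923, 0.024, 0.014]
ft_force: [-0.1, -1.0, 0.3]
grip_width: 0.993
```

```bash
python3 st.py
```

```text
t 14.8 pos [0.5192 0.1268 0.0477] toolz [ 0.0438  0.0341 -0.9985] yawY-17 27.825843502070178 d_tool [-0.0001 -0.0002  0.0017]
F [-0.12 -0.97  0.33] T [0.005 0.088 0.025] q7 0.5824578393381326 tau [ 4.0000e-03 -4.9469e+01  4.0470e+00 -3.1800e+01 -8.7000e-02 -2.6300e-01
 -6.0000e-03] grip 0.9929243971876778
```

>>> apply_moves --pt "0 0 -0.015 0 -1" --pt "0 0 -0.015 0 -1" --pt "0 0 -0.02 0 -1" --pt "0 0 -0.03 0 -1" --pt "0 0 0 0 -1"

```text
clock: 15.22
position: [0.5141, 0.1233, 0.1289]
ee_rot: [0.385, 0.923, 0.022, 0.012]
ft_force: [1.0, 0.2, 0.4]
grip_width: 1.003
```

```bash
python3 st.py; python3 look.py w6; python3 - <<'E'
from h import *
for c in ["scene","side"]:
    camera(c)
    for t,z in [("spool_mid",.03),("wrench_grip",.005)]:
        r=nets.place_of(c,t)[0]; print(c,t,r["xy"],ray(c,r["xy"],z).round(4))
E
```

```text
t 15.2167 pos [0.5141 0.1233 0.1289] toolz [ 0.0394  0.0316 -0.9987] yawY-17 27.751770229924624 d_tool [-0.0008  0.0017  0.0831]
F [0.98 0.17 0.45] T [-0.012 -0.043 -0.039] q7 0.5376143017791369 tau [ -0.739 -44.243   1.894 -32.974   0.185   1.445  -0.287] grip 1.003374751829141
15.2167 [0.51405507 0.1233308  0.12891052] [0.38462268 0.92272792 0.02217377 0.01212056] 0.5376143017791369 [-0.01185148 -0.04278629 -0.03871829]
grip_g [291.4 266.5] 0.88 [0.5303 0.0859 0.064 ]
grip_g [319.5 217.7] 0.78 [0.5187 0.1251 0.064 ]
grip_g [267.5 312.2] 0.69 [0.5433 0.0469 0.064 ]
grip_g [243.2 355.6] 0.68 [0.5561 0.0055 0.064 ]
grip_g [352.7 158.4] 0.63 [0.5056 0.1677 0.064 ]
estop_top [384.6  70.8] 0.55 [0.4806 0.2149 0.07  ]
green [ 298  190   46   53 1290] [321.02093023 216.41782946] [0.51492415 0.12924451 0.076     ]
scene spool_mid [492.4, 217.3] [0.5162 0.4116 0.03  ]
scene wrench_grip [365.0, 224.2] [0.505  0.0968 0.005 ]
side spool_mid [177.8, 305.6] [0.5041 0.4142 0.03  ]
side wrench_grip [433.9, 177.1] [ 0.3677 -0.4118  0.005 ]
```

View pics/w6.png

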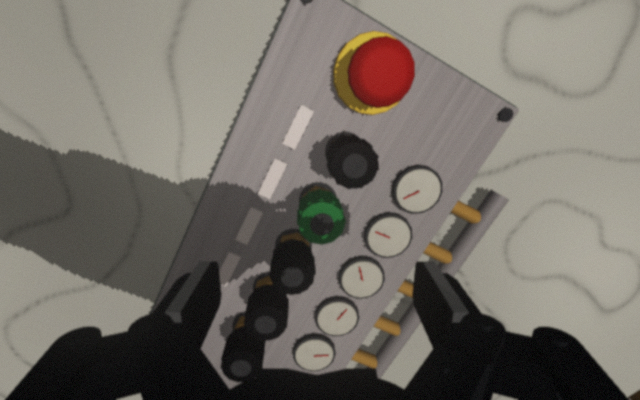

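The picture shows the fingers clear of the green knob at (320,217). The neighbouring knobs and the e-stop at (380,72) look unchanged, and the spool and wrench are where they were, so I'm handing in.

```bash
python3 -c "
from h import *
print(workorder.hand_in())"
```

```text
the job is handed in; nothing more can be done
None
```

I reset the green valve, the second from the e-stop end, and handed the job in at about 15.5 s on the clock. `hand_in` gives no verdict.

- **Closing:** I turned it clockwise in small steps. The seat was felt after about 63° of turn, and I stopped at a steady 0.30–0.37 N m. That is an estimated 10° past first touch, and I held it there for about 0.3 s.
- **Opening:** I turned it back in two grips. By the measured wrist angle it stands about 86° open from first touch, give or take a few degrees. The knob has no pointer, so no picture confirms this. I then let go and raised the gripper clear.
- **Other valves and e-stop:** The wrist force readings stayed within about 3 N throughout. The neighbouring knobs and the e-stop look unmoved in the last picture.
- **Spool and wrench:** The side camera put the spool about 7 mm and the wrench about 7 mm from their first readings. I take that as detection noise, since the arm never went low near either one. The scene camera put the spool within about 3 mm.
- **Checks that disagreed:** In the last check the scene camera's network reported the wrench at a point on the panel, which I take as a false detection. The tool also stood about 3° off upright during the work, and I could not correct that with the moves available.

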